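Open the touch-latch thread cupboard

ROBOT

A 7-joint arm with a two-finger parallel gripper is mounted at the origin on a cart in front of the work surface, level with it; the furniture and walls round the work are solid. World frame = base frame: x ahead of the robot, y to its left, z up, the work surface at z = 0. Lengths are in m, angles in rad, forces in N, time in s.
With the tool pointing down it reaches from about 0.4 to 0.9 m from the base axis. Payload 5.6 kg.
Tool frame: the origin (TCP) lies midway between the tips of the shut fingers; the grasp point (between the pads) lies 19 mm behind it; z points along the fingers, y is the line along which they close (so a half turn about z gives the same grasp; the last joint's range is limited). The gripper opens to 92 mm and grips with 3 to 60 N. Pads are 20 mm wide; open, the fingers measure 128 mm over their backs; the gripper's body (75 mm by 189 mm) begins 69 mm behind the grasp point.
Start: joints at [-1.389, 0.468, -0.012, 1.603, 0.006, 1.071, -0.056], TCP at [0.145, 0.634, 0.215] pointing down, gripper open.
Joint ranges: [-2.53, 2.53], [-0.31, 2.02], [-1.57, 1.55], [0.28, 2.44], [-1.29, 4.43], [0.15, 1.84], [-2.92, 2.92]. Speed limits (rad/s): [2.57, 2.57, 3.14, 3.14, 3.14, 3.14, 3.14].

INTERFACE

Orientations are given as a 3x3 rotation matrix whose columns are the frame's x, y, z axes.
In Python, from station import env, effector, solver, viewer, workorder, search_frame, tip_of gives the robot as it stands. Calls block until the motion is done:
- env.reach(position, orientation): joint-space move of the TCP to a pose.
- env.movel(position, frame=None, rate=0.15): straight line of the TCP; frame=None keeps the orientation; rate is the mean speed in m/s.
- env.goto_joints(angles): joint-space move.
- effector.release() and effector.grasp(squeeze=None): open the fingers fully, or close them until they stop; squeeze is the grip in N (None keeps the last).
- env.pause(seconds).
- solver.inverse_kinematics(position, orientation): joint angles nearest the present ones, or None.
- env.sense(): the state.
- viewer.read_camera(name): name is "side" or "top"; returns (picture, depth): 480x640x3 uint8, red, green, blue; 480x640 float32, m along the optical axis (not along the pixel's ray), 0 where there is no reading.
- viewer.camera_info(name): a dict with "intrinsics" (3x3 intrinsics, pixels), "eye" and "rotation" of the camera in the world. Camera axes: x right, y up, looking along -z (the intrinsics and any distortion apply to the point x, -y, -z); pixel columns grow to the right and rows downward; lengths in m; the calibration is good to about 2 mm. A picture is of the moment at which its call begins. camera_info takes no time and is no camera call.
A pose or a line that the arm cannot do raises env.PlanningError and nothing moves.
- workorder.finish_job(): hands the job in; it is judged then, once.
Trained networks look in the newest picture that a camera, given by its name, has taken for a name from the list of things; names that differ only in an ending like _2 or _b are one class to them, and where a whole thing is asked for, a point or a joint stands for the part that bears it (a point fixed in the world has none). Each returns a list of dicts, best first, with "score" (0 to 1); they miss things now and then, are a little off and sometimes report something else, mostly with a low value. They report only what shows in the picture. A call takes as long as a camera call. They do not tell look-alikes from the thing itself.
- search_frame(camera, name): "at" ([x, y, z] in m, in world coordinates, good to about 4 mm: the middle of the surface that is visible of it).
- tip_of(camera, name): "at" ([x, y, z] in m, in world coordinates, good to about 4 mm: a listed point, or the origin of a listed thing).
The state is a dict: "t": time; "joint_positions": joint angles; "joint_velocities": joint speeds; "tau": joint torques, N m; "ee_pos": TCP position; "tcp_rot": TCP orientation; "wrist_force": force on the tool from outside, world axes, zero at the start; "moment": the same for the moment, N m; "gripper_width": finger opening in m; "grasp_force": force on a finger pad.
Only numpy, scipy, OpenCV 4.12 (cv2) and the standard library are available. Lean on these libraries where they do the work, as an engineer would, in place of code of your own. Each camera call takes 0.05 s, during which the arm holds its last target. There are 200 camera calls.

TASK

Open the little wooden thread cupboard on the counter, using only the fingertips or the outside of the fingers: nothing is gripped or lifted. First slide the pin tin along the counter until it is well out of the way of the door's swing; then press the handle-less door near its free edge until the spring catch lets go and the door pops ajar, and push the door from behind its edge until it stands wide open, about square to the cupboard. Leave the rubber stamp, the rolled tape and the loose spool where they are.

Things in the scene. Friction and masses are not known exactly. Their poses are not given: they have to be found in the camera images.
- cupboard: wooden cupboard fixed to the counter, 160 deep (its x), 320 wide (its y), 150 mm high; origin at the centre of its underside, its front faces its -x, turned up to 0.25 rad. Seen from the robot, the left part of its front (y -18 to +160 mm) is one plain door, the right part two open pigeonholes. A calculator (14 mm high) lies on its top, back right.
- cup_door (a joint): door angle in rad about the upright hinge at its left (+y) edge: 0 shut, grows as its right edge swings out towards the robot; range -0.030 (pressed in to its stop) to 1.75. Plain panel 178 wide, 14 thick, from 6 to 150 mm above the counter, top flush with the cupboard's; shut, its front face lies 99.5 mm in front of the cupboard's origin. It stays where it is left (0.03 N m hinge friction).
- catch (a joint): travel in m of the touch catch's spring plunger behind the door, 115 mm from the hinge axis: 0 latched, its tip on the back of the shut door. Pressing the door in about 0.018 rad (3 mm at its free edge, about 3 N) trips it, shortly before the door meets its stop; when the door is let go it runs out to 0.045 and pushes the door ajar to about 0.38 rad (edge 65 mm out) in half a second. It does not latch again.
- door_hinge (a point): point of the counter on the door's upright hinge axis (fixed to the cupboard, 85.5 mm in front of and 160 mm to the left (+y) of the cupboard's origin, z = 0)
- door_press (a point): point on the door's front face 29 mm from its free edge and 25 mm below its top (150 mm from the hinge axis), a good place to press; moves with the door
- door_edge (a point): top of the door's free edge, mid-thickness, 178.5 mm from the hinge axis, 150 mm above the counter; moves with the door
- pin_tin: round pin tin with a green lid, loose, 66 mm across, 26 mm high, about 0.07 kg; origin at the centre of its underside. It starts on the counter in front of the door, within its swing, and is clear when its centre is over 220 mm from the hinge axis (or over 52 mm to the left of the cupboard's hinge side).
- rubber_stamp: wooden rubber stamp, 26 x 52 x 85 mm, loose, standing to the left; origin under its centre; to be left alone
- tape_measure: rolled yellow tailor's tape, 54 x 49 x 18 mm, loose, lying to the right; to be left alone
- spool: loose blue thread spool, 29 mm across, 44 mm high, standing to the right of the cupboard; to be left alone
Mind the look-alikes: they are no part of the job. Leave any pink or purple look-alike of the pin_tin alone.

How it is judged:
By the outcome, as a careful person would: the job done as asked, in the order asked, and still so for the second after the job is handed in, with the robot touching nothing.
It also fails if it takes over 58 s, if anything falls off the work surface, if the arm or the gripper's body presses on something with over 40 N, if the wrist force passes 120 N, or if a joint passes its speed limit or range.

## Working session

There is one attempt and no reset: what is moved stays moved. The work goes in short steps, each a Python script; the robot and the scene stay as the last script left them, time stands still between calls to the robot, and variables do not carry over. Pictures are saved under pics/ and viewed, at most 10 in all, crops included, and the job is handed in when it is done.

```bash
mkdir -p pics; ls
python3 - <<'E'
from station import *
import cv2, numpy as np
for c in("top","side"):
    p,d=viewer.read_camera(c); cv2.imwrite(f"pics/{c}0.png",p[:,:,::-1])
    print(c,viewer.camera_info(c)["eye"])
    for n in("pin_tin","rubber_stamp","tape_measure","spool","cupboard"):
        print(n,[(np.round(r["at"],3).tolist(),round(r["score"],2)) for r in search_frame(c,n)[:4]])
    for n in("cupboard","door_hinge","door_press","door_edge","pin_tin"):
        print("tip",n,[(np.round(r["at"],3).tolist(),round(r["score"],2)) for r in tip_of(c,n)[:4]])
print(env.sense()["t"],env.sense()["tcp_rot"])
E
```

```text
pics
top [0.21093901 0.06135565 1.9379133 ]
pin_tin [([0.43, 0.037, 0.029], 0.88), ([0.333, 0.114, 0.024], 0.88), ([0.47, -0.091, 0.024], 0.87), ([0.533, 0.096, 0.025], 0.8)]
rubber_stamp [([0.607, 0.136, 0.114], 0.66), ([0.495, 0.445, 0.022], 0.62), ([0.69, 0.086, 0.151], 0.18)]
tape_measure [([0.491, -0.34, 0.019], 0.65), ([0.604, 0.136, 0.119], 0.63)]
spool []
cupboard []
tip cupboard [([0.715, 0.078, -0.005], 0.94), ([0.614, -0.363, 0.002], 0.2)]
tip door_hinge [([0.604, 0.224, 0.003], 0.69)]
tip door_press [([0.615, 0.075, 0.122], 0.67), ([0.713, 0.079, -0.005], 0.44)]
tip door_edge [([0.625, 0.044, 0.149], 0.87), ([0.487, -0.338, 0.001], 0.65)]
tip pin_tin [([0.535, 0.095, -0.002], 0.85), ([0.425, 0.034, 0.002], 0.81), ([0.33, 0.115, -0.002], 0.8), ([0.471, -0.092, -0.0], 0.72)]
side [-0.1297488  -1.08099082  0.59903562]
pin_tin [([0.417, 0.016, 0.022], 0.95), ([0.525, 0.077, 0.023], 0.91), ([0.46, -0.105, 0.024], 0.76), ([0.328, 0.1, 0.024], 0.66)]
rubber_stamp [([0.49, 0.442, 0.021], 0.46)]
tape_measure [([0.484, -0.352, 0.018], 0.66)]
spool [([0.608, -0.362, 0.028], 0.77)]
cupboard [([0.665, 0.014, 0.097], 0.98)]
tip cupboard []
tip door_hinge [([0.601, 0.222, -0.002], 0.98), ([0.624, 0.05, 0.15], 0.54)]
tip door_press [([0.613, 0.073, 0.125], 0.58)]
tip door_edge [([0.625, 0.05, 0.152], 0.68)]
tip pin_tin [([0.336, 0.114, 0.0], 0.78), ([0.426, 0.035, -0.001], 0.73), ([0.472, -0.091, 0.001], 0.67), ([0.537, 0.092, 0.0], 0.57)]
1.1 [[-9.74828374e-01  2.22956585e-01  4.31615519e-05]
 [ 2.22956587e-01  9.74828373e-01  5.44344679e-05]
 [-2.99385823e-05  6.26874162e-05 -9.99999998e-01]]
```

View pics/top0.png

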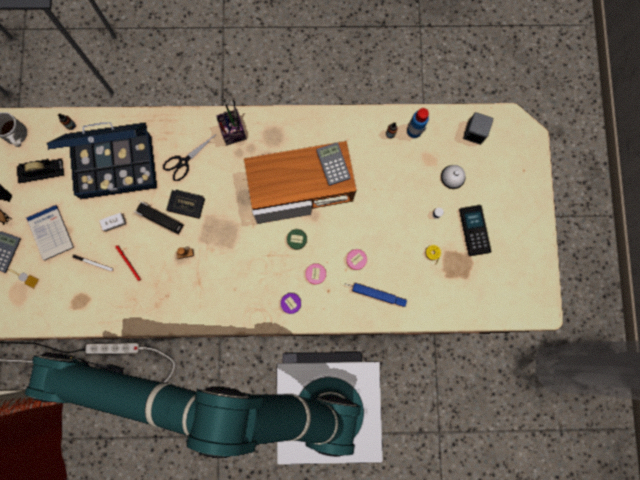

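View pics/side0.png

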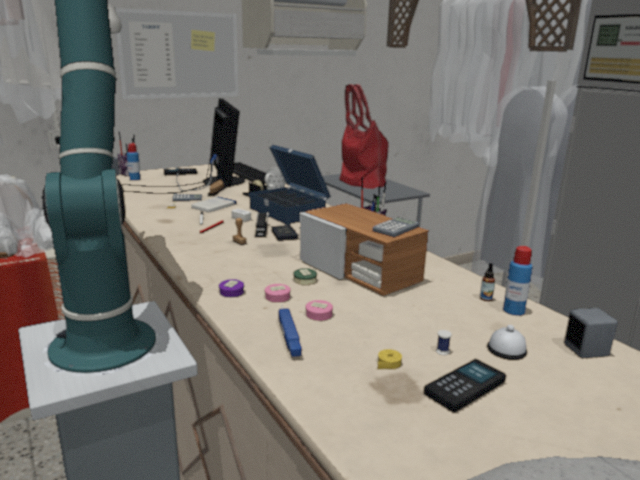

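Run:
```python
from station import viewer
import cv2, numpy as np
p=cv2.imread("pics/top0.png"); i=viewer.camera_info("top"); print(i)
K,R,e=np.array(i["intrinsics"]),np.array(i["rotation"]),np.array(i["eye"])
uv=[]
for q in [(.535,.095,.026),(.427,.035,.026),(.333,.114,.026),(.471,-.091,.026),(.495,.445,.02),(.491,-.34,.019),(.604,.224,.15),(.625,.047,.15)]:
    c=R.T@(np.array(q)-e); a=K@np.array([c[0],-c[1],-c[2]]); uv.append(a[:2]/a[2]); print(q,uv[-1].round())
u=np.array(uv[:4]); lo=(u.min(0)-40).astype(int).clip(0); hi=(u.max(0)+40).astype(int)
c=p[lo[1]:hi[1],lo[0]:hi[0]]; s=min(800/c.shape[1],600/c.shape[0]); print(lo,s)
cv2.imwrite("pics/crop0.png",cv2.resize(c,None,fx=s,fy=s,interpolation=cv2.INTER_CUBIC)[:600,:800])
```

```text
{'intrinsics': array([[611.09994398,   0.        , 315.94911342],
       [  0.        , 611.09994398, 237.77730269],
       [  0.        ,   0.        ,   1.        ]]), 'eye': array([0.21093901, 0.06135565, 1.9379133 ]), 'rotation': array([[-0.01593022,  0.9855491 , -0.16863928],
       [-0.99977124, -0.0132929 ,  0.01675625],
       [ 0.0142724 ,  0.16886763,  0.9855354 ]])}
(0.535, 0.095, 0.026) [295. 239.]
(0.427, 0.035, 0.026) [315. 273.]
(0.333, 0.114, 0.026) [290. 303.]
(0.471, -0.091, 0.026) [354. 258.]
(0.495, 0.445, 0.02) [185. 253.]
(0.491, -0.34, 0.019) [432. 251.]
(0.604, 0.224, 0.15) [251. 210.]
(0.625, 0.047, 0.15) [310. 202.]
[249 199] 4.166666666666667
```

View pics/crop0.png

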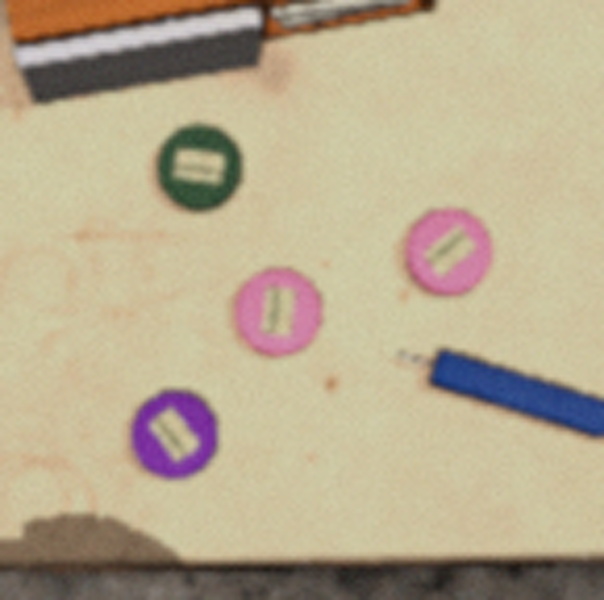

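Four candidates in the top picture: a green-lidded tin (297,239), pink ones (315,273) and (356,258), and a purple one (290,303). The crop confirms the green one in front of the door at (297,239) is the pin tin. The pink and purple ones are look-alikes. I'll fit the cupboard pose from depth and check reachability next.

```bash
cat > h.py <<'E'
from station import *
import cv2, numpy as np
from scipy.spatial.transform import Rotation as Ro
def cloud(cam="top"):
    p,d=viewer.read_camera(cam); i=viewer.camera_info(cam); K=np.array(i["intrinsics"])
    v,u=np.mgrid[:480,:640]
    X=np.stack([(u-K[0,2])/K[0,0]*d,-(v-K[1,2])/K[1,1]*d,-d],-1)@np.array(i["rotation"]).T+np.array(i["eye"])
    X[d==0]=np.nan
    return p,X
def green(p,X):
    h=cv2.cvtColor(p,cv2.COLOR_RGB2HSV)
    m=(h[...,0]>40)&(h[...,0]<88)&(h[...,1]>70)&(X[...,0]>.25)&(X[...,0]<.68)&(abs(X[...,1])<.45)&(X[...,2]>.01)&(X[...,2]<.045)
    q=X[m][:,:2]; q=q[np.linalg.norm(q-np.median(q,0),axis=1)<.04]
    c,r=cv2.minEnclosingCircle(q.astype(np.float32)); return np.round(c,4),round(r,4),len(q)
def rot(yaw,tilt=0):
    "tool tilted by tilt from straight down towards +x', then yawed; tool y along y'"
    z=np.array([np.sin(tilt),0,-np.cos(tilt)]); y=np.array([0,1.,0])
    return Ro.from_euler("z",yaw).as_matrix()@np.stack([np.cross(y,z),y,z],1)
E
python3 - <<'E'
from h import *
p,X=cloud(); print("tin",green(p,X))
m=(X[...,2]>.138)&(X[...,2]<.158)&(X[...,0]>.5)&(X[...,0]<.95)&(X[...,1]>-.2)&(X[...,1]<.35)
m=cv2.morphologyEx(m.astype(np.uint8),cv2.MORPH_OPEN,np.ones((3,3)))>0
print(np.nanmedian(X[m][:,2]), cv2.minAreaRect(X[m][:,:2].astype(np.float32)*1000))
print(env.sense()["tcp_rot"][:,1])
for n,pos,R in [("tin",(.535,.16,.02),rot(0,.5)),("tinEnd",(.57,0,.02),rot(0,.5)),("press45",(.61,.075,.125),rot(.15,.8)),("press75",(.61,.075,.125),rot(.15,1.3)),
  ("behind",(.58,.05,.1),rot(.15)),("open",(.443,.21,.1),rot(-1.4))]:
    for s in (0,np.pi):
        q=solver.inverse_kinematics(np.array(pos),R@Ro.from_euler("z",s).as_matrix()); print(n,s>0,None if q is None else np.round(q,2))
E
```

```text
tin (array([0.5361, 0.0915]), 0.0306, 156)
0.14943317653590404 ((705.4671630859375, 77.26429748535156), (184.33465576171875, 320.3421630859375), 9.505590438842773)
[2.22950559e-01 9.74829751e-01 6.65622856e-05]
tin False [ 0.26  0.75 -0.89  2.26  1.84  0.74 -0.47]
tin True [-0.47  0.52 -0.01  2.3   2.08  0.26  2.19]
tinEnd False [ 0.48  0.64 -0.66  2.26  2.03  0.4  -0.37]
tinEnd True [ 0.12  0.54 -0.23  2.28  2.45  0.22  2.24]
press45 False [-0.16  0.38 -0.04  2.36  3.04  0.4  -1.49]
press45 True [ 0.57  0.56 -0.88  2.32  2.42  0.54  2.48]
press75 False None
press75 True None
behind False [-0.39  0.51  0.32  1.88 -0.21  0.79  1.76]
behind True [-0.68  0.58  0.72  1.9  -0.5   0.85 -1.12]
open False [-0.86  0.38  0.42  2.1  -0.23  0.7  -0.12]
open True [-0.35  0.38 -0.19  2.07  0.11  0.7   2.7 ]
```

```bash
cat >> h.py <<'E'
psi=.166; ex=np.array([np.cos(psi),np.sin(psi),0]); ey=np.array([-np.sin(psi),np.cos(psi),0])
H=np.array([.6044,.2226,0]); UP=np.array([0,0,1.])
def st(tag=""):
    s=env.sense(); print(tag,round(s["t"],2),np.round(s["ee_pos"],4),"F",np.round(s["wrist_force"],1),"q",np.round(s["joint_positions"],2),"w",round(s["gripper_width"],3))
E
python3 - <<'E'
from h import *
T=np.array([.5361,.0915,0]); R=rot(psi,.2)
effector.grasp(10)
P=T+ey*.068
env.reach(P+UP*.2,R); st("above")
env.movel(P+UP*.012,rate=.15); st("down")
env.movel(P-ey*.03+UP*.012,rate=.06); st("touch?")
env.movel(P-ey*.165+UP*.012,rate=.08); st("pushed")
p,X=cloud(); print("tin",green(p,X)); cv2.imwrite("pics/top1.png",p[:,:,::-1])
print([np.round(r["at"],3) for r in tip_of("side","pin_tin") ] if viewer.read_camera("side") else 0)
E
```

```text
above 4.67 [0.5248 0.1596 0.2   ] F [ 0.2 -0.2 -0.2] q [-0.68  0.21  0.34  2.04 -0.05  0.71  1.42] w 0.0
down 6.07 [0.5255 0.1588 0.0128] F [ 0.7  0.3 -0.3] q [-0.55  0.54  0.2   2.14 -0.22  0.28  1.56] w 0.0
touch? 6.72 [0.5298 0.1288 0.012 ] F [-0.3 -0.8 -0.3] q [-0.46  0.53  0.18  2.15 -0.21  0.28  1.62] w 0.0
pushed 8.55 [ 0.5521 -0.0036  0.012 ] F [ 0.6  1.  -0.4] q [-0.09  0.54  0.06  2.12 -0.2   0.29  1.88] w 0.0
tin (array([ 0.5733, -0.4491]), 0.0254, 2)
[array([ 0.471, -0.092, -0.002]), array([0.335, 0.115, 0.   ]), array([ 0.562, -0.049,  0.001]), array([0.426, 0.035, 0.002]), array([0.614, 0.074, 0.125])]
```

Run:
```python
from h import *
P=np.array(env.sense()["ee_pos"])
env.movel(P+ey*.025,rate=.1); env.movel(P+ey*.025+UP*.13-ex*.03,rate=.2)
R=rot(psi,.35)
D=H-ex*.014-ey*.15+UP*.125
env.reach(D-ex*.05,R); st("pre")
print("tin",green(*cloud()))
env.movel(D-ex*.014,rate=.1); st("near")
for k in range(12):
    a=-.012+.0015*k
    env.movel(D+ex*a,rate=.05); f=env.sense()["wrist_force"]@ex
    print(round(a,4),round(f,2),round((np.array(env.sense()["ee_pos"])-D)@ex,4))
    if f<-7: break
env.movel(D-ex*.09,rate=.2); env.pause(.3); st("back")
viewer.read_camera("top");print([np.round(r["at"],3) for r in tip_of("top","door_edge")])
p,d=viewer.read_camera("side");cv2.imwrite("pics/side2.png",p[:,:,::-1])
print([np.round(r["at"],3) for r in tip_of("side","door_edge")]); st()
```

```text
pre 10.29 [0.5647 0.0644 0.1226] F [0.6 0.  0.3] q [-0.3   0.31  0.15  2.16 -0.13  0.33  1.69] w 0.001
tin (array([ 0.559 , -0.0519]), 0.0305, 86)
near 10.85 [0.6012 0.0694 0.1248] F [-0.5  0.4  0.1] q [-0.29  0.36  0.14  2.08 -0.14  0.36  1.69] w 0.001
-0.012 -0.36 -0.0123
-0.0105 -0.43 -0.0105
-0.009 -1.49 -0.0093
-0.0075 -2.04 -0.0077
-0.006 -2.14 -0.0061
-0.0045 -4.46 -0.0053
-0.003 -9.83 -0.005
back 13.48 [0.5274 0.0576 0.125 ] F [0.6 0.1 0.3] q [-0.31  0.25  0.15  2.25 -0.12  0.3   1.68] w 0.001
[array([0.559, 0.051, 0.154])]
[array([0.557, 0.052, 0.15 ])]
 13.68 [0.5267 0.0575 0.1249] F [-0.4 -0.1 -0.2] q [-0.31  0.25  0.15  2.25 -0.12  0.3   1.68] w -0.0
```

View pics/side2.png

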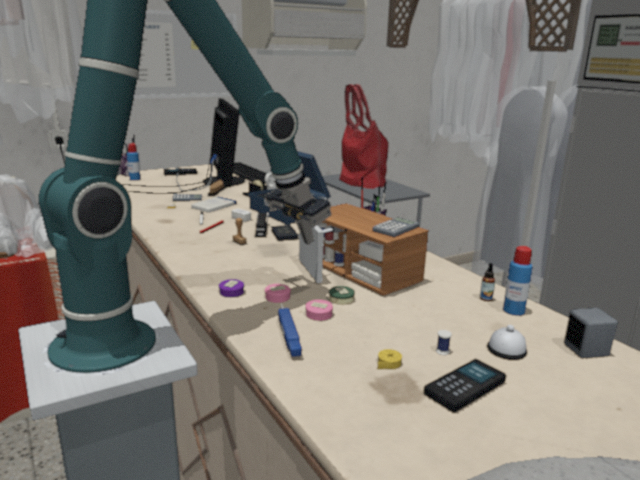

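The door has popped ajar, with its free edge at about (325,280) in the side view. The green tin sits clear at (342,295). Next I push the door from behind.

Run:
```python
from h import *
def pose(th,off,z,r=.16):
    d=-ey*np.cos(th)-ex*np.sin(th); n=ex*np.cos(th)-ey*np.sin(th)
    return H+d*r+n*off+UP*z, rot(psi-th)
P=np.array(env.sense()["ee_pos"])
env.movel(P-ex*.02+UP*.12,rate=.2)
p,R=pose(.38,.021,.21); env.reach(p,R); st("above")
p,R=pose(.38,.021,.105); env.movel(p,R,rate=.12); st("in")
for th in np.append(np.arange(.45,1.5,.15),[1.55]):
    p,R=pose(th,.010,.105); env.movel(p,R,rate=.08)
    s=env.sense(); print(round(th,2),np.round(s["wrist_force"],1))
st("open")
p,R=pose(1.55,.05,.105); env.movel(p,rate=.1)
env.movel(p+UP*.15,rate=.2); st("clear")
for c in("top","side"):
    im,_=viewer.read_camera(c); cv2.imwrite(f"pics/{c}3.png",im[:,:,::-1])
    for r in tip_of(c,"door_edge"):
        v=np.array(r["at"])-H; print(c,np.round(r["at"],3),"angle",np.arctan2(-v@ex,-v@ey)-.039)
print("tin",green(*cloud()))
```

```text
above 14.95 [0.5903 0.0614 0.2064] F [-2.  -0.6  0.4] q [-0.32  0.38  0.21  1.76 -0.09  1.01  1.28] w 0.0
in 15.97 [0.5915 0.0619 0.1059] F [ 1.  -0.2 -0.3] q [-0.3   0.51  0.19  1.84 -0.12  0.81  1.3 ] w 0.001
0.45 [0.1 0.5 0.9]
0.6 [0.9 0.1 0.6]
0.75 [ 0.1  0.5 -0.3]
0.9 [-0.4  0.6 -0.7]
1.05 [ 0.4 -0.6 -0. ]
1.2 [-0.2 -0.9 -0.2]
1.35 [-1.1  0.3 -0. ]
1.5 [-0.8  0.5 -0.2]
1.55 [-0.7 -0.   0.6]
open 19.8 [0.4493 0.1826 0.105 ] F [-0.7 -0.   0.6] q [-0.82  0.36  0.44  2.11 -0.23  0.71 -0.04] w 0.001
clear 21.25 [0.4557 0.1439 0.2541] F [-0.4  0.3  0.3] q [-0.84  0.13  0.51  1.99 -0.07  1.04 -0.11] w 0.0
top [0.428 0.198 0.15 ] angle 1.5578794676223005
side [0.424 0.2   0.149] angle 1.573509368715577
side [ 0.716  0.083 -0.002] angle -0.5448535585247934
tin (array([ 0.5606, -0.0529]), 0.0314, 150)
```

View pics/side3.png

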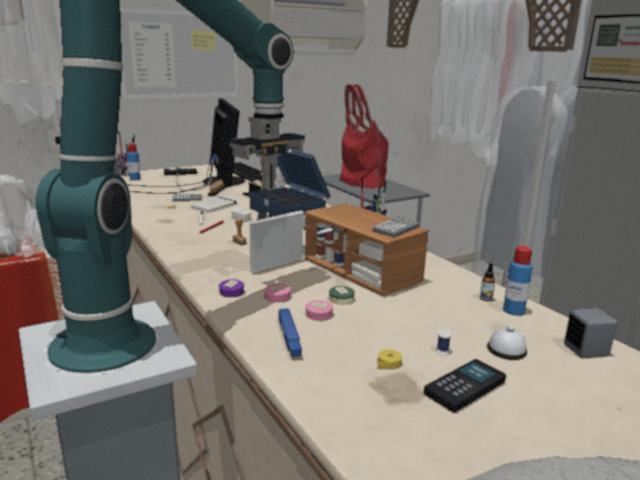

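View pics/top3.png

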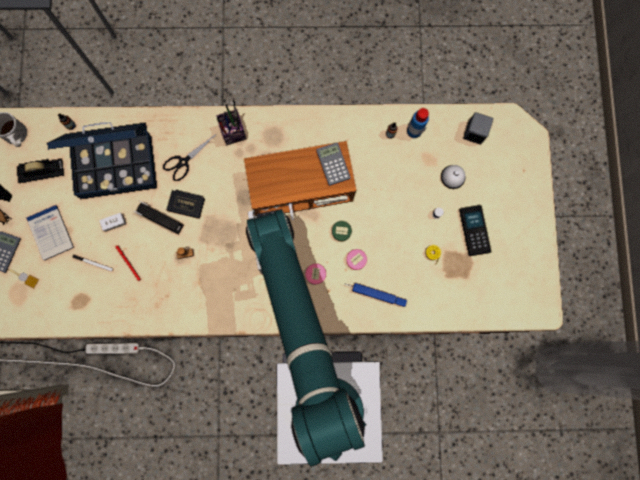

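The door stands open at about 1.56 rad (side view, edge at about (250,250)). The green tin is clear at top-view pixel (342,231), the arm touches nothing, and the other objects haven't moved.

```bash
python3 -c "
from station import workorder
print(workorder.finish_job())"
```

```text
the job is handed in; nothing more can be done
None
```

The job is handed in: I slid the green pin tin clear, about 28 cm from the hinge, pressed the door until the catch tripped, then pushed it open to about 1.56 rad (square); the other objects are where they were and the arm is touching nothing.

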